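Lift the sagging bolt over its bent keeper and hold the stock cage ajar

ROBOT

A 6-joint arm with a two-finger parallel gripper is mounted at the origin on the work surface. World frame = base frame: x ahead of the robot, y to its left, z up, the work surface at z = 0. Lengths are in m, angles in rad, forces in N, time in s.
With the tool pointing down it reaches from about 0.35 to 0.875 m from the base axis. Payload 4.2 kg.
Tool frame: the origin (TCP) lies midway between the tips of the shut fingers; the grasp point (between the pads) lies behind it (pinch_z is the z of the grasp point in the tool frame, in m); z points along the fingers, y is the line along which they close (so a half turn about z gives the same grasp; the last joint's range is limited). The gripper opens to 85 mm and grips with 20 to 120 N. Pads are 22 mm wide; open, the fingers measure 114 mm over their backs; the gripper's body (76 mm by 85 mm) begins 54 mm behind the grasp point. The pads swing forward as they close: fully open they stand 13 mm farther back than shut.
Start: joints at [1.525, 0.385, 0.008, 0, -1.194, -0.259], TCP at [0.188, 0.596, 0.231] pointing down, gripper open.
Joint ranges: [-3.14, 3.14], [-1.21, 2.06], [-1.07, 1.41], [-3.16, 2.05], [-2.99, -0.16], [-3.1, 3.1]. Speed limits (rad/s): [2.79, 2.79, 3.14, 3.14, 3.14, 3.14].

INTERFACE

Orientations are given as a unit quaternion [w, x, y, z].
In Python, from cell import sense, capture, calibration, close_job, pinch_z gives the robot as it stands.
- The arm moves only by the shell command python3 -m handwheel 'ROWS' [FORCE]. ROWS is JSON, a list of rows, each a list of 3 entries, a list of its own where there are three numbers: the turn, a rotation vector about the tool's x, y, z in degrees, then the shift along the tool's x, y, z in m, then the finger opening in m, from 0 to 0.0854. In form: [[[ax, ay, az], [dx, dy, dz], gripper], ...]. A call has 1 to 12 rows; each row shifts and turns the commanded pose from where the row before left it, along the tool's axes as they then stand; what a row does not reach is not made up. A row lasts 1/8 s, in which the tool goes at most 62.5 mm and 10.7 degrees, less where a joint would pass 70% of its speed; a pose out of reach is approached as far as the arm can. A call is refused whole if a number of a shift passes 0.0625 or a number of a turn 10.7, either way. A call with a gripper value outside its range is refused whole. The fingers move at their own pace and stop on an object; FORCE is the grip in N (left out, the last holds). Time passes only in rows, so rows that do not move let the fingers close. It gives the time, the measured TCP pose, the force, the opening and the grip force at its end, in the units of the state.
- sense(): the state, without advancing time (a new reading comes with each control period).
- capture(name): name is "scene" or "top" or "wrist"; returns (picture, depth): 384x512x3 uint8, red, green, blue; 384x512 float32, m along the optical axis (not along the pixel's ray), 0 where there is no reading.
- calibration(name): a dict with "fx", "fy", "cx", "cy" (pixels), "D" ([k1, k2, p1, p2, k3] as OpenCV has them; the pictures are not rectified), "origin" and "orientation" of the camera in the world. Camera axes: x right, y up, looking along -z (the intrinsics and any distortion apply to the point x, -y, -z); pixel columns grow to the right and rows downward; lengths in m; the calibration is good to about 2 mm. A picture is of the moment at which its call begins: read the wrist's pose just before it. calibration takes no time and is no camera call; for the wrist camera it gives the pose at the moment of the call.
- close_job(): hands the job in; it is judged then, once.
The state is a dict: "time": time; "joint_positions": joint angles; "qvel": joint speeds; "joint_efforts": joint torques, N m; "tcp_pos": TCP position; "tcp_rot": TCP orientation; "wrist_force": force on the tool from outside, world axes, zero at the start; "ft_torque": the same for the moment, N m; "grip_width": finger opening in m; "grasp_force": force on a finger pad.
Only numpy, scipy, OpenCV 4.12 (cv2) and the standard library are available. Lean on these libraries where they do the work, as an engineer would, in place of code of your own. Each camera call takes 0.05 s, during which the arm holds its last target. There are 200 camera calls.

TASK

The boxed reels are locked in the wire stock cage, and its barrel bolt has sagged in its guides so that the turned-down nose hangs behind the bent-up lip of the keeper. Take the red knob, lift the bolt and draw it over the lip without forcing it against the keeper, then pull the sprung gate open by about a hand's width (roughly 10 cm at its free edge) and keep hold of it so that I can reach in: finish while still holding the gate ajar. Leave the jars, bowls and other goods on the table where they are.

Things in the scene. Friction and masses are not known exactly. Their poses are not given: they have to be found in the camera images.
- cage: Fixed cage of grey steel tube and wire mesh, 220 deep (x), 340 wide (y), 245 mm high. Origin: centre of its underside; z up. Its front is the plane x = -110 mm and faces its own -x. There the gate (261 mm wide, 14 to 232 mm above the table, flush) is hinged at its +y side; the bolt lies across the gate's top rail and points to -y, into the keeper on the -y post. Yaw varies.
- gate_hinge (a point): Point on the gate's vertical hinge line, at table height (cage x = -110, y = +135 mm). Does not move.
- gate (a joint): Opening angle of the gate, rad: 0 shut, grows as the free edge swings out of the front (the cage's -x), clockwise seen from above. The free edge is 265 mm from the hinge: 0.38 rad is 10 cm. A spring closes it (0.24 N m at 0, 0.4 N m at 0.4 rad, so about 2 N at the knob): let go and it falls shut. Stop at 1.4 rad.
- gate_edge (a point): Point on the free edge of the gate, front face, at the bolt's height; moves with the gate.
- knob (a point): Centre of the bolt's red ball knob, 26 mm in diameter, on a 10 mm stem straight out from the gate's face (along point x; point y runs along the bolt to the hinge, z up). At rest 44 mm in front of the face, 203 mm above the table, 42 mm under the cage's top, 205 mm from the hinge line along the face. The guide staples beside it stand only 24 mm out. Moves with bolt and gate; cannot twist.
- bolt_lift (a joint): Height of the whole bolt in its worn guides, m: 0 hanging down at rest, 0.014 at the top of the guides. It falls back by its own weight (0.28 kg) when let go. The nose passes the keeper's lip when it is lifted by about 9 mm or more; it stays level.
- bolt_draw (a joint): How far the bolt is drawn towards the hinge (the knob point's +y), m: 0 fully shot, 0.05 fully drawn. Starts between 0 and 3 mm; if not lifted, the nose catches on the lip at about 5 mm. From 18 mm the nose has left the keeper and the gate is free. Sliding friction 2 to 3 N.
- bolt_nose (a point): Middle of the turned-down nose: block 10 x 8 mm, its foot 15 mm below the axis of the 12 mm bolt. Behind the lip when shot.
- keeper: Brass keeper fixed on the cage's -y post: closed hoop 22 mm long (y), 45 mm high, 24 mm out from the face; origin on the resting bolt's axis at mid-length, axes as the cage's. At its mouth (y = +10 mm, gate side) the floor is bent up into a lip 3 mm thick, its top 6.5 mm below the axis. Room inside for a lift of 16 mm.
- dip_pot_mid (a point): Bystander: small amber dip pot with black cap, 48 mm diameter, 78 mm high, loose; it stands in front of the gate where the gate would strike it if opened to about 0.8 to 0.9 rad. Point: its centre.
- bait_jar_mid (a point): Bystander: loose bait jar with red label and black cap, 66 mm diameter, 100 mm high. Point: its centre.
- pellet_tub_mid (a point): Bystander: loose white pellet tub with green label, 72 mm diameter, 85 mm high. Point: its centre.
- bait_bowls_mid (a point): Bystander: nested stack of three bait bowls (green, yellow, orange), loose, 144 mm diameter, 70 mm high. Point: its centre.
- line_spool_mid (a point): Bystander: yellow line spool lying flat, loose, 68 mm diameter, 46 mm high. Point: its centre.
- reel_mid (a point): Bystander: small black and red casting reel, loose, about 65 x 90 x 46 mm. Point: its centre.

How it is judged:
By the outcome, as a careful person would: the job done as asked, in the order asked, and still so for the second after the job is handed in, while the arm keeps its last pose, push and grip.
It also fails if it takes over 32 s, if anything falls off the work surface, if the arm or the gripper's body presses on something with over 40 N, if the wrist force passes 120 N, or if a joint passes its speed limit or range.

## Working session

There is one attempt and no reset: what is moved stays moved. The work goes in short steps, Python scripts to look and compute and a shell command to move; the robot and the scene stay as the last step left them, time stands still between calls to the robot, and variables do not carry over. Pictures are saved under pics/ and viewed, at most 10 in all, crops included, and the job is handed in when it is done.

```bash
mkdir -p pics; cat > h.py <<'E'
import numpy as np,cv2
from scipy.spatial.transform import Rotation as R
from cell import sense,capture,calibration,pinch_z
def rot(q): return R.from_quat([q[1],q[2],q[3],q[0]])
def grab(n):
    c=calibration(n); p,d=capture(n); return c,p,d
def pt(c,d,u,v,z=None):
    K=np.array([[c['fx'],0,c['cx']],[0,c['fy'],c['cy']],[0,0,1]])
    x,y=cv2.undistortPoints(np.array([[[u,v]]],float),K,np.array(c['D']))[0,0]
    dep=d[int(round(v)),int(round(u))] if z is None else z
    return np.array(c['origin'])+rot(c['orientation']).apply([x*dep,-y*dep,-dep])
def save(n,p): cv2.imwrite('pics/'+n,p[...,::-1])
E
python3 - <<'E'
from h import *
import pickle
s=sense();print(s,pinch_z)
for n in('scene','top','wrist'):
    f=grab(n);pickle.dump(f,open(n+'.pkl','wb'))
    print(n,f[0])
    save(n+'.png',f[1])
a=[cv2.imread(f'pics/{n}.png') for n in('scene','top')]
E
```

```text
{'time': 0.0, 'joint_positions': array([ 1.52460564e+00,  3.85548630e-01,  6.63388488e-03, -5.19195266e-04,
       -1.19398266e+00, -2.58589720e-01]), 'qvel': array([-0.00124724,  0.00153524, -0.00022893, -0.00058119,  0.00060351,
        0.0004995 ]), 'joint_efforts': array([ 1.05952201e-04, -3.92287123e+01,  1.88399506e+01,  4.18619201e+00,
       -4.74025263e-03, -1.14855283e-06]), 'tcp_pos': array([0.18735974, 0.59564882, 0.23022652]), 'tcp_rot': array([ 1.07019723e-03,  9.88395949e-01, -1.51895643e-01, -1.28567667e-04]), 'wrist_force': array([ 0.1972871 , -1.0171823 ,  1.09803102]), 'ft_torque': array([ 0.01828426, -0.01657612, -0.02358393]), 'grasp_force': 0.0, 'grip_width': 0.08493097199165257} -0.0187
scene {'fx': 488.2010058249439, 'fy': 488.2010058249439, 'cx': 244.53447822993678, 'cy': 193.41721817268908, 'D': array([-0.19772003,  0.        ,  0.        ,  0.        ,  0.        ]), 'origin': array([ 1.60352344, -0.18197753,  1.03712963]), 'orientation': array([0.67045533, 0.31936773, 0.28711985, 0.6050257 ])}
top {'fx': 377.12505125361696, 'fy': 377.12505125361696, 'cx': 252.5140246569931, 'cy': 194.77629510990386, 'D': array([0.02535367, 0.        , 0.        , 0.        , 0.        ]), 'origin': array([ 0.41376115, -0.07495315,  1.1858197 ]), 'orientation': array([-0.69803191, -0.03932012,  0.01828801,  0.71475235])}
wrist {'fx': 280.9583050732959, 'fy': 280.9583050732959, 'cx': 250.2098385490454, 'cy': 189.31287017763356, 'D': array([-0.06607614,  0.        ,  0.        ,  0.        ,  0.        ]), 'origin': array([0.25348821, 0.57490534, 0.37313413]), 'orientation': array([-0.58539751,  0.08231523, -0.11053998,  0.7989461 ])}
```

View pics/scene.png

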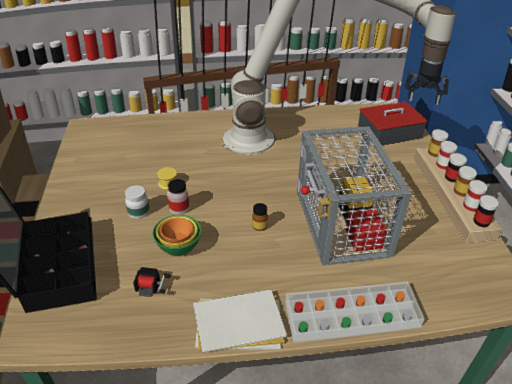

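View pics/top.png

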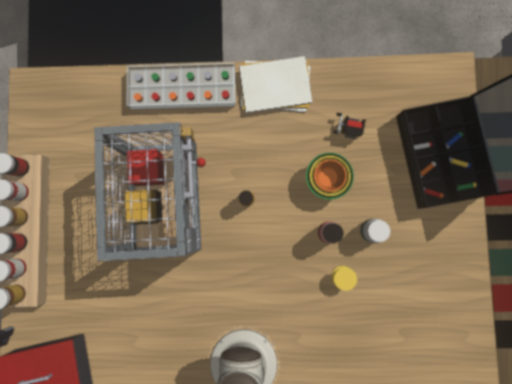

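The scene view shows the knob at about (305,190). In the top view the knob is at (201,162), the keeper at about (187,132), and the pot at (246,198). The gate faces world −y with its hinge nearest the robot. Next I'll measure the knob from both views.

```bash
cat > a.py <<'E'
from h import *
import pickle
L=[]
for n in('scene','top'):
    c,p,d=pickle.load(open(n+'.pkl','rb'))
    x0,y0=(290,175) if n=='scene' else (192,152)
    h=cv2.cvtColor(p,cv2.COLOR_RGB2HSV)
    m=((h[...,0]<8)|(h[...,0]>172))&(h[...,1]>150)&(h[...,2]>60)
    k=np.zeros_like(m);k[y0:y0+25,x0:x0+25]=m[y0:y0+25,x0:x0+25]
    v,u=np.nonzero(k);cu,cv_=u.mean(),v.mean()
    o=np.array(c['origin']);r=pt(c,d,cu,cv_,1.)-o;r/=np.linalg.norm(r);L.append((o,r))
    print(n,len(u),cu,cv_,pt(c,d,cu,cv_))
A=sum(np.eye(3)-np.outer(r,r) for o,r in L);b=sum((np.eye(3)-np.outer(r,r))@o for o,r in L)
X=np.linalg.solve(A,b);print('knob',X,[np.linalg.norm(np.cross(X-o,r)) for o,r in L])
c,p,d=pickle.load(open('top.pkl','rb'))
# cage top points by depth
V,U=np.mgrid[110:270,80:215]; P=np.array([pt(c,d,u,v) for u,v in zip(U.ravel(),V.ravel())])
q=P[(P[:,2]>.235)&(P[:,2]<.255)]
r=cv2.minAreaRect(q[:,:2].astype(np.float32));print(r,cv2.boxPoints(r),np.median(q[:,2]))
print('pot',pt(c,d,246,198))
E
python3 a.py
```

```text
scene 55 304.7090909090909 189.72727272727272 [0.59497974 0.08786463 0.21141675]
top 45 200.84444444444443 161.57777777777778 [0.5843393  0.08664565 0.21167302]
knob [0.58587666 0.08912108 0.20385897] [np.float64(0.0011709482022299442), np.float64(0.0011709482022299908)]
((0.5100160837173462, 0.2384108006954193), (0.3416932225227356, 0.22661158442497253), 2.018423318862915) [[0.33528477 0.34562895]
 [0.3432662  0.11915793]
 [0.6847474  0.13119265]
 [0.676766   0.35766366]] 0.24346775832798828
pot [ 0.49577875 -0.02345007  0.07560081]
```

Both views agree on the knob at (0.586, 0.088, 0.204), which matches the cage fit. The front yaw is about 2°. I'll rise and go over the cage with the tool pointing down, with the fingers set to close along the bolt.

```bash
python3 -m handwheel '[[[0,0,0],[0,0,-0.06],0.085],[[0,0,0],[0,0,-0.055],0.085],[[0,0,7],[0.045,0.033,0],0.085],[[0,0,7],[0.049,0.028,0],0.085],[[0,0,7],[0.052,0.021,0],0.085],[[0,0,7],[0.054,0.015,0],0.085],[[0,0,7],[0.056,0.008,0],0.085],[[0,0,7],[0.056,0.001,0],0.085],[[0,0,7],[0.056,-0.006,0],0.085],[[0,0,7],[0.055,-0.013,0],0.085],[[0,0,7],[0.053,-0.019,0],0.085],[[0,0,7],[0.05,-0.026,0],0.085]]' 30
```

```text
time: 1.65
tcp_pos: [0.5222, 0.142, 0.3462]
tcp_rot: [0.0, 0.721, -0.693, -0.0]
wrist_force: [1.1, -0.1, -0.6]
grip_width: 0.085
grasp_force: 0.0
```

```bash
cat > g.py <<'E'
from h import *
import sys
def togo(target,yaw=2.):
    s=sense(); r=rot(s['tcp_rot']); M=r.as_matrix()
    a=np.radians(yaw); n=np.array([np.sin(a),-np.cos(a),0]); y=np.array([-np.cos(a),-np.sin(a),0])
    G=np.column_stack([n,y,np.cross(n,y)])
    print('t',s['time'],'tcp',s['tcp_pos'].round(4),'shift',(M.T@(np.array(target)-s['tcp_pos'])).round(4),'turn',np.degrees((r.inv()*R.from_matrix(G)).as_rotvec()).round(2),'F',s['wrist_force'].round(1),'w',s['grip_width'],s['grasp_force'])
if __name__=='__main__': togo([float(v) for v in sys.argv[1:4]],float(sys.argv[4]) if len(sys.argv)>4 else 2.)
E
python3 g.py 0.586 0.04 0.32
```

```text
t 1.65 tcp [0.5222 0.142  0.3462] shift [ 0.1045 -0.0596  0.0262] turn [0.01 0.01 0.31] F [ 1.1 -0.1 -0.6] w 0.08504056754293261 0.0
```

```bash
python3 -m handwheel '[[[0,0,0],[0.035,-0.02,0.006],0.085],[[0,0,0],[0.035,-0.02,0.01],0.085],[[0,0,0.3],[0.035,-0.02,0.01],0.085],[[0,0,0],[0,0,0],0.085]]'; python3 - <<'E'
from h import *
import pickle
f=grab('wrist');pickle.dump(f,open('w2.pkl','wb'));save('w2.png',f[1])
c=f[0];print(c['origin'],rot(c['orientation']).apply([0,0,-1]))
E
python3 g.py 0.586 0.088 0.182
```

```text
time: 2.15
tcp_pos: [0.5863, 0.0393, 0.3182]
tcp_rot: [0.002, 0.719, -0.695, -0.001]
wrist_force: [-0.1, 1.0, -0.7]
grip_width: 0.0848
grasp_force: 0.0
[ 0.58939107 -0.02994224  0.46101834] [-0.01334257  0.27165602 -0.96230192]
t 2.2 tcp [0.5861 0.0404 0.3191] shift [-0.0476 -0.002   0.137 ] turn [ 0.14 -0.03  0.11] F [-0.8 -0.  -0.2] w 0.08521753140529473 0.0
```

View pics/w2.png

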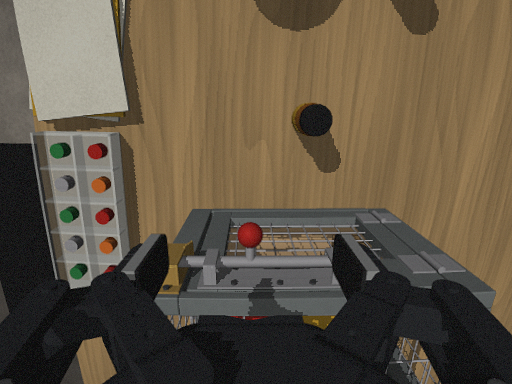

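The wrist view shows the knob at (250,235) on its stem, the bolt along row 262, the keeper at about (178,265), and the front rail level in the picture, so the yaw is right.

```bash
python3 - <<'E'
from h import *
import pickle
c,p,d=pickle.load(open('w2.pkl','rb'))
h=cv2.cvtColor(p,cv2.COLOR_RGB2HSV)
m=((h[...,0]<8)|(h[...,0]>172))&(h[...,1]>120)&(h[...,2]>50)
k=np.zeros_like(m);k[215:252,232:270]=m[215:252,232:270]
v,u=np.nonzero(k);print(len(u),u.min(),u.max(),v.min(),v.max())
cu,cv_=(u.min()+u.max())/2,(v.min()+v.max())/2
a=pt(c,d,cu,cv_);o=np.array(c['origin']);r=(a-o)/np.linalg.norm(a-o)
print('centre',a+.013*r)
for z in (.200,.204): print(o+r*(z-o[2])/r[2])
for uv in((195,262),(320,262)):print('bolt',pt(c,d,*uv))
print('rail',pt(c,d,200,298),pt(c,d,330,298))
E
```

```text
499 238 262 222 247
centre [0.58440614 0.09001657 0.20276099]
[0.58435285 0.09129903 0.2       ]
[0.58443006 0.08944106 0.204     ]
bolt [0.63934227 0.12008579 0.20798352]
bolt [0.51236036 0.11559857 0.20895975]
rail [0.62846969 0.13508092 0.24507036] [0.50999767 0.13170488 0.24518475]
```

```bash
python3 -m handwheel '[[[0,0,0],[-0.047,-0.001,0.01],0.085],[[0,0,0],[0,0,0.05],0.085],[[0,0,0],[0,0,0.045],0.085],[[0,0,0],[0,0,0.03],0.085],[[0,0,0],[0,0,0],0.085],[[0,0,0],[0,0,0],0.085]]'; python3 - <<'E'
from h import *
f=grab('wrist');save('w3.png',f[1])
E
python3 g.py 0.585 0.088 0.182
```

```text
time: 2.95
tcp_pos: [0.5862, 0.0893, 0.1872]
tcp_rot: [-0.001, 0.721, -0.693, 0.001]
wrist_force: [-0.0, 0.3, 0.7]
grip_width: 0.0849
grasp_force: 0.0
t 3.0 tcp [0.5863 0.0892 0.1876] shift [0.0011 0.0014 0.0056] turn [-0.22  0.05  0.29] F [ 0.4 -0.9  0. ] w 0.08475156284841485 0.0
```

View pics/w3.png

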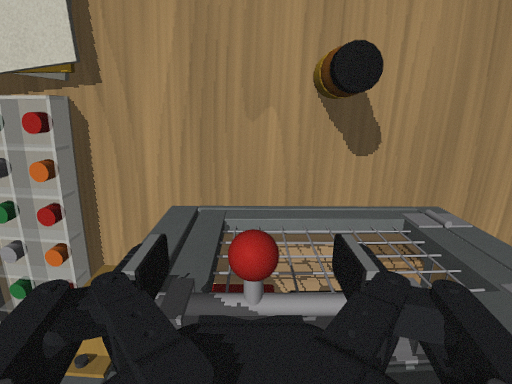

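The knob is at (254,256), centred between the pads (inner edges about 160 and 340). I'll lower 5 mm and close gently.

```bash
python3 -m handwheel '[[[0,0,0],[0.001,0.001,0.005],0.06],[[0,0,0],[0,0,0],0.034],[[0,0,0],[0,0,0],0.032],[[0,0,0],[0,0,0],0.029],[[0,0,0],[0,0,0],0.026],[[0,0,0],[0,0,0],0.024],[[0,0,0],[0,0,0],0.02],[[0,0,0],[0,0,0],0.02]]' 20; python3 g.py 0.585 0.088 0.182; python3 - <<'E'
from h import *
f=grab('wrist');save('w4.png',f[1])
E
```

```text
time: 4.0
tcp_pos: [0.5848, 0.0874, 0.1806]
tcp_rot: [-0.0, 0.721, -0.693, 0.0]
wrist_force: [1.8, -1.0, 0.9]
grip_width: 0.0246
grasp_force: 19.6
t 4.0 tcp [0.5848 0.0874 0.1806] shift [-0.0006 -0.0003 -0.0014] turn [-0.07  0.01  0.24] F [ 1.8 -1.   0.9] w 0.02458200501621912 19.596716165542603
```

View pics/w4.png

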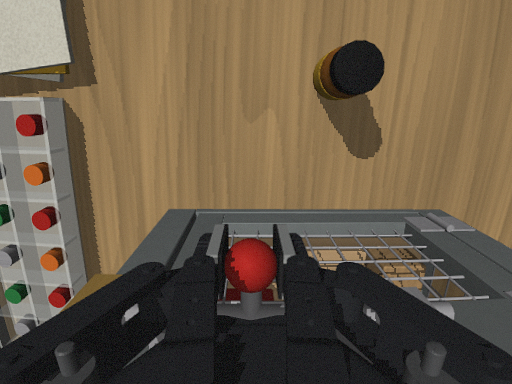

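The knob is held between the pads at (250,265) with the forces near zero. I'll firm up the grip and lift about 11.5 mm.

```bash
python3 -m handwheel '[[[0,0,0],[0,0,0],0.018],[[0,0,0],[0,0,0],0.018],[[0,0,0],[0,0,-0.004],0.018],[[0,0,0],[0,0,-0.004],0.018],[[0,0,0],[0,0,-0.0035],0.018],[[0,0,0],[0,0,0],0.018]]' 50; python3 - <<'E'
from h import *
c,p,d=f=grab('wrist');save('w5.png',cv2.resize(p[200:384,60:440],None,fx=2,fy=2))
h=cv2.cvtColor(p,cv2.COLOR_RGB2HSV)
m=((h[...,0]<8)|(h[...,0]>172))&(h[...,1]>120)&(h[...,2]>50)
k=np.zeros_like(m);k[225:300,200:300]=m[225:300,200:300]
v,u=np.nonzero(k);print('knob px',np.median(u),np.median(v),v.min())
print('knob',pt(c,d,250,262)) 
E
python3 g.py 0.585 0.088 0.193
```

```text
time: 4.8
tcp_pos: [0.5836, 0.0873, 0.1917]
tcp_rot: [0.001, 0.721, -0.693, -0.001]
wrist_force: [-1.3, 0.3, -2.3]
grip_width: 0.0237
grasp_force: 49.2
knob px 250.0 266.0 238
knob [0.58399762 0.08204857 0.22513087]
t 4.85 tcp [0.5836 0.0873 0.1916] shift [-0.0006 -0.0014 -0.0014] turn [ 0.1  -0.01  0.23] F [-1.1 -0.1 -2. ] w 0.023256493390437175 49.17345106601715
```

The knob stayed in the same place between the pads and the wrist carries about 2.3 N, so the bolt is lifted about 11 mm. Next is the draw towards the hinge (tool +y).

```bash
python3 -m handwheel '[[[0,0,0],[0,0.004,0],0.018],[[0,0,0],[0,0.004,0],0.018],[[0,0,0],[0,0.002,0],0.018]]'; python3 g.py 0.5747 0.0870 0.1917
```

```text
time: 5.22
tcp_pos: [0.5743, 0.087, 0.192]
tcp_rot: [-0.0, 0.721, -0.693, 0.0]
wrist_force: [2.5, 0.0, -3.8]
grip_width: 0.0235
grasp_force: 49.2
t 5.225 tcp [0.5743 0.087  0.192 ] shift [ 0.     -0.0004  0.0003] turn [-0.04  0.01  0.24] F [ 2.5  0.  -3.8] w 0.023519198065889438 49.16661858558655
```

```bash
python3 -m handwheel '[[[0,0,0],[0,0.005,0],0.018],[[0,0,0],[0,0.006,0],0.018],[[0,0,0],[0,0.006,0],0.018],[[0,0,0],[0,0.005,0],0.018],[[0,0,0],[0,0,0],0.018]]'; python3 - <<'E'
from h import *
c,p,d=grab('wrist');save('w6.png',p)
E
python3 g.py 0.5527 0.0862 0.1917
```

```text
time: 5.85
tcp_pos: [0.5513, 0.0861, 0.1917]
tcp_rot: [0.001, 0.721, -0.693, -0.001]
wrist_force: [0.0, -0.0, -1.3]
grip_width: 0.023
grasp_force: 49.2
t 5.9 tcp [0.5513 0.0861 0.1916] shift [-0.     -0.0014 -0.0001] turn [ 0.12 -0.    0.24] F [-0.9  0.3 -2. ] w 0.023412420425141516 49.22661244869232
```

View pics/w6.png

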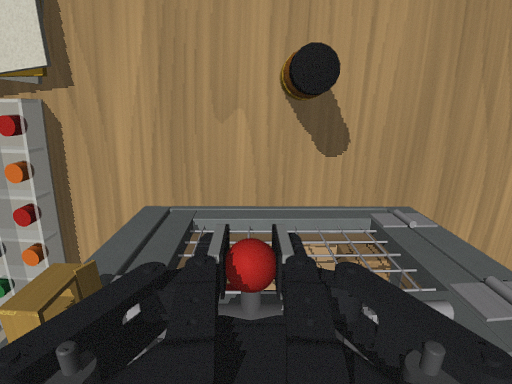

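The bolt is drawn about 32 mm, and the keeper is empty at (50,305). Now I'll swing the gate on an arc about the hinge at tool offset (−0.044, 0.173), starting small.

```bash
python3 -m handwheel '[[[0,0,1],[0.003,0.0008,0],0.018],[[0,0,2],[0.006,0.0016,0],0.018],[[0,0,2],[0.006,0.0016,0],0.018]]'
```

```text
time: 6.28
tcp_pos: [0.5478, 0.0708, 0.1913]
tcp_rot: [-0.001, -0.689, 0.725, 0.001]
wrist_force: [-2.0, 2.6, -2.7]
grip_width: 0.0234
grasp_force: 49.2
```

Only about 2–3 N, as the spring should give, so I'll continue to about 22°.

```bash
python3 -m handwheel '[[[0,0,2],[0.006,0.0016,0],0.018],[[0,0,2],[0.006,0.0016,0],0.018],[[0,0,2],[0.006,0.0016,0],0.018],[[0,0,2],[0.006,0.0016,0],0.018],[[0,0,2],[0.006,0.0016,0],0.018],[[0,0,2],[0.006,0.0016,0],0.018],[[0,0,2],[0.006,0.0016,0],0.018],[[0,0,2],[0.006,0.0016,0],0.018],[[0,0,1],[0.003,0.0008,0],0.018],[[0,0,0],[0,0,0],0.018],[[0,0,0],[0,0,0],0.018]]'; python3 - <<'E'
from h import *
c,p,d=grab('wrist');c2,q,d2=grab('scene');c3,t,d3=grab('top')
save('w7.png',np.hstack([cv2.resize(q[110:270,200:420],(440,320)),cv2.resize(t[90:290,80:280],(320,320))]));save('w8.png',p)
s=sense();H=np.array([.379,.1238]);P=s['tcp_pos'][:2]-H;a=-np.degrees(np.arctan2(P[1],P[0]))
print('gate angle deg',a-np.degrees(np.arctan2(.044,.173))+2,np.hypot(*P),s['wrist_force'],s['tcp_pos'],s['time'])
E
```

```text
time: 7.65
tcp_pos: [0.5262, 0.0235, 0.1919]
tcp_rot: [0.0, -0.575, 0.818, -0.0]
wrist_force: [-0.4, 2.6, -2.6]
grip_width: 0.0234
grasp_force: 49.2
gate angle deg 21.94963447838311 0.17813501243415503 [-1.51409911  2.42257533 -1.25890382] [0.52629806 0.02362334 0.19192514] 7.8
```

View pics/w7.png

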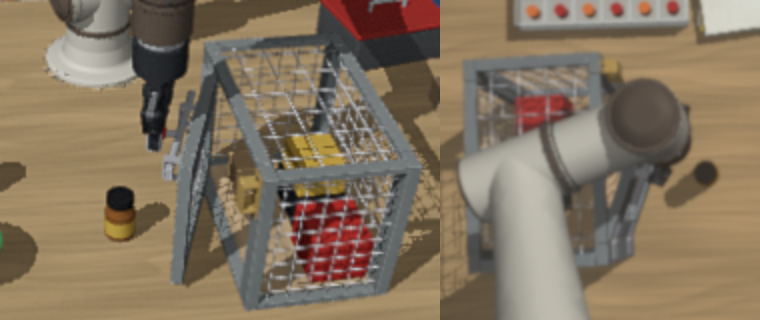

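View pics/w8.png

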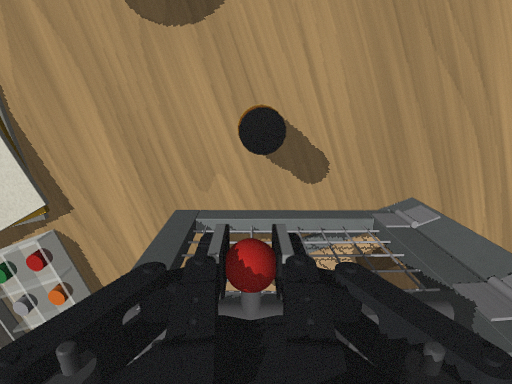

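The first picture shows the gate ajar about 22° (roughly 10 cm), the bolt clear of the keeper and the pot untouched. The second shows the knob firmly held at (250,265).

```bash
python3 -c "from cell import close_job; print(close_job())"
```

```text
the job is handed in; nothing more can be done
None
```

I lifted the bolt over the keeper's lip and drew it about 32 mm. The gate is held open about 22° (roughly 10 cm at the free edge), with the knob still gripped and no goods touched, and the job is handed in.

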